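# Release the safety, lift the latch and open the test-weight case

## Robot

A 7-joint arm with a two-finger parallel gripper is mounted at the origin on the work surface. World frame = base frame: x ahead of the robot, y to its left, z up, the work surface at z = 0. Lengths are in mm, angles in rad, forces in N, time in s.
With the tool pointing down it reaches from about 425 to 800 mm from the base axis. Payload 8.3 kg.
Tool frame: the origin (TCP) lies where the fingers leave the gripper's body, on its centre line; the fingertips stand 73 mm ahead of it and the grasp point (between the pads) lies 54 mm ahead of it (robot.finger_overhang is the distance from the TCP to the fingertips, in mm); z points along the fingers, y is the line along which they close (so a half turn about z gives the same grasp; the last joint's range is limited). The gripper opens to 85 mm and grips with 20 to 120 N. Pads are 22 mm wide; open, the fingers measure 114 mm over their backs; the gripper's body (76 mm by 85 mm) begins 54 mm behind the grasp point. The pads swing forward as they close: fully open they stand 13 mm farther back than shut.
Start: joints at [-0.063, 0.383, 0.016, 1.37, -0.006, 1.388, -0.046], TCP at [624.987, 0.043, 303.879] pointing down, gripper open.
Joint ranges: [-2.95, 2.95], [-0.25, 2.06], [-1.52, 1.56], [0.18, 2.33], [-1.44, 4.58], [0.02, 2.06], [-3.01, 3.01]. Speed limits (rad/s): [2.39, 2.39, 3.01, 3.01, 3.14, 3.14, 3.14].

## Interface

Orientations are given as a unit quaternion [w, x, y, z].
In Python, from bench import robot gives the robot as it stands. The module is installed in compiled form; this text tells all that it offers.
- The arm moves only by the shell command python3 -m handwheel 'ROWS' [FORCE]. ROWS is a JSON object of lists of equal length, an entry for each row: "travel": the shift along the tool's x, y, z in cm, a list of three; "spin": the turn about the tool's z in degrees; "claw": the finger opening in cm, from 0 to 8.54. In form: {"travel": [[tx, ty, tz], ...], "spin": [spin, ...], "claw": [claw, ...]}. A call has 1 to 20 rows; each row is the pose to reach, as a shift and turn from the pose commanded when the call began, along the tool's axes at that moment; what a row does not reach only later rows make up. A row lasts 1/8 s, in which the tool goes at most 62.5 mm and 10.7 degrees, less where a joint would pass 70% of its speed; a pose out of reach is approached as far as the arm can. A call with a gripper value outside its range is refused whole. The fingers move at their own pace and stop on an object; FORCE is the grip in N (left out, the last holds). Time passes only in rows, so rows that repeat a pose let the fingers close. It gives the time, the measured TCP pose, the force, the opening and the grip force at its end, in the units of the state.
- robot.sense(): the state, without advancing time (a new reading comes with each control period).
- robot.capture(name): name is "scene" or "side" or "wrist"; returns a dict with "img" (480x640x3 uint8, blue, green, red), "fx", "fy", "cx", "cy" (pixels), "R" (3x3) and "t" (3): a world point X has camera coordinates R X + t. Camera axes: x right, y down, z forward; pixel columns grow to the right and rows downward; lengths in mm; the calibration is good to about 2 mm. A picture is of the moment at which its call begins. There is no depth.
- robot.job_done(): hands the job in; it is judged then, once.
Trained networks look in the newest picture that a camera, given by its name, has taken for a name from the list of things; names that differ only in an ending like _2 or _b are one class to them, and where a whole thing is asked for, a point or a joint stands for the part that bears it (a point fixed in the world has none). Each returns a list of dicts, best first, with "p" (0 to 1); they miss things now and then, are a little off and sometimes report something else, mostly with a low value. They report only what shows in the picture. A call takes as long as a camera call.
- robot.cut_out(camera, label): "pixels" (480x640 bool, what is visible of it) and "centre" ([column, row] in pixels, amid what is visible of it).
- robot.landmark_of(camera, label): "centre" ([column, row] in pixels: a listed point, or the origin of a listed thing).
The state is a dict: "time_s": time; "q": joint angles; "joint_velocities": joint speeds; "effort": joint torques, N m; "ee_pos": TCP position; "ee_rot": TCP orientation; "wrist_force": force on the tool from outside, world axes, zero at the start; "wrist_torque": the same for the moment, N m; "opening": finger opening in mm; "finger_force": force on a finger pad.
Only numpy, scipy, OpenCV 4.12 (cv2) and the standard library are available. Lean on these libraries where they do the work, as an engineer would, in place of code of your own. Each camera call takes 0.05 s, during which the arm holds its last target. There are 200 camera calls.

## Task

Open the grey test-weight case for the scale check. Press the orange thumb piece of the latch's safety down and, keeping it pressed, slide it away from the lever as far as it goes; then swing the blue latch lever up until it stands upright, raise the lid and leave it standing well open. The safety is only moulded plastic: a firm thumb's pressure is enough, never more than 20 N. Do not grip or force the lever before the safety is back, and leave the weights and other things around the case where they are.

Things in the scene. Friction and masses are not known exactly. Their poses are not given: they have to be found in the camera images.
- case: Grey test-weight case, aluminium edges, fixed: 180 (x) by 300 mm (y), base 85 mm high, lid 22 mm thick. Origin: centre of its underside, z up, x from the front (lever side, x = -90 mm) to the hinge (x = +90). The lid rests on a rubber seal of unmeasured height: the lid's top is 107.5 to 117.5 mm up and does not yield. The latch lies on the lid's middle line y = 0.
- tread_spot (a point): Nominal middle of the top of the orange thumb piece's ribbed tread (safety closed, thumb up) if the lid sat at its lowest: case x = 43 mm, 137.5 mm up, 30 mm above the lid's top. The real tread is 0 to 10 mm higher, with the lid. Tread 30 mm along x, 36 mm wide, clear above; at its far (+x) end a 6 mm thick rib stands 10 mm above it. Marked on the case: does not move with the safety.
- safety (a joint): Slide of the safety: 0 closed (starts at 0 to 1 mm), grows along the case's +x, stop at 0.0135 m; sliding takes 2 to 3 N. Its thumb piece is sprung up: moves at 3 N, +3 N per mm, bottoms at 3.8 mm (14.4 N). Until 2.8 mm down (11 to 12 N) a lug blocks the slide (and jams if pushed first); keep it down till 11.5 mm, where the lug pops up and holds. Its tongue covers the lever's nose.
- pin_spot (a point): Nominal middle of the lever's pin if the lid sat at its lowest: case x = -75 mm, 125.5 mm up, 18 mm above the lid's top; the real pin is 0 to 10 mm higher, with the lid. The pin lies along y between two steel cheeks (20 mm long, 32 mm over both, up to 25 mm above the lid's top). Marked on the case: does not move with the lid.
- lever (a joint): Latch lever: 0 flat on the lid pointing to +x, grows as its nose swings up and to the front (-x), stop at 1.62 rad. Blue bar 18 mm wide (y), 12 mm thick, middle at the pin's height, reaching 80 mm beyond the pin, then a 6 mm thick nose to 92 mm. Sides free to pinch 15 to 75 mm from the pin. Stiff pin (0.14 N m): it stays where left. A hook under the pin holds the lid shut until about 0.4 rad.
- hinge_spot (a point): Nominal middle of the lid's hinge line, which runs along the case's y at the far edge, if the lid sat at its lowest: case x = 90 mm, 85.5 mm up, 22 mm below the lid's top; the real one is 0 to 10 mm higher, with the lid.
- lid (a joint): Lid: 0 shut, grows as it opens, stop at 1.75 rad. Lid with latch 0.5 to 0.7 kg; a friction hinge (0.55 N m) lets it stay at any angle. It can be raised by the upright lever with about 7 N, following the arc about the hinge.
- weight_l: Bystander: 500 g steel knob weight, 48 mm across, 62 mm high, on the table at the case's +y side. Origin: centre of its underside.
- weight_s: Bystander: 200 g steel knob weight, 36 mm across, 46 mm high, on the table at the case's +y side. Origin: centre of its underside.
- discs: Bystander: stack of flat steel disc weights, 60 mm across, 22 mm high, on the table at the case's -y side. Origin: centre of its underside.
- pen: Bystander: green pen, 10 mm thick, 145 mm long along its x, lying on the table at the case's -y side. Origin: its middle.
- forceps: Bystander: steel weight forceps, 120 mm long along x, 11 mm high, lying on the table to the robot's right. Origin: centre of the underside.
- calculator: Bystander: grey calculator 130 x 75 x 17 mm lying on the table to the robot's left. Origin: centre of the underside.

How it is judged (in metres and radians):
On the way, in this order (a step that is already met when the one before it is completed fails the run):
1. the safety is slid back, with the lever still down (value of joint safety above 0.0105 m and value of joint lever below 0.15 rad), for 0.2 s.
2. the lever is swung up to stand upright while the lid is still (nearly) shut (value of joint lever above 1.2 rad and value of joint lid below 0.3 rad), for 0.1 s.
At the end, for the whole second after the job is handed in: The lid stands open by at least 1.2 rad (about 70 degrees) and at rest, the safety still back (value of joint lid above 1.2 rad and value of joint safety above 0.0105 m and velocity of joint lid between -0.05 and 0.05 rad/s); the robot touches nothing.
It fails at once if the fingers, over the safety while the lever is down, bear on it with more than 20 N (contact force between the fingers and case above 20 N and value of joint lever below 0.1 rad and x of the grasp point in the frame of case above 0.02 m).
It fails at once if the lever or lid is gripped or forced (over 20 N) before the safety is back (contact force between the fingers and case above 20 N and value of joint safety below 0.0105 m).
It fails at once if a bystander is moved by more than 25 mm (distance of any of weight_l, weight_s, discs, pen, forceps, calculator from where it was at the start of the episode above 0.025 m).
It also fails if it takes over 72 s, if anything falls off the work surface, if the arm or the gripper's body presses on something with over 40 N, if the wrist force passes 120 N, or if a joint passes its speed limit or range.

## Working session

There is one attempt and no reset: what is moved stays moved. The work goes in short steps, Python scripts to look and compute and a shell command to move; the robot and the scene stay as the last step left them, time stands still between calls to the robot, and variables do not carry over. Pictures are saved under pics/ and viewed, at most 10 in all, crops included, and the job is handed in when it is done.

```bash
mkdir -p pics; cat > h.py <<'E'
from bench import robot
import numpy as np, cv2
from scipy.optimize import least_squares
from scipy.spatial.transform import Rotation as Ro
def ray(c,uv):
    d=np.array([(uv[0]-c['cx'])/c['fx'],(uv[1]-c['cy'])/c['fy'],1]); R=np.array(c['R']); 
    return -R.T@np.array(c['t']), R.T@d
def proj(c,X):
    p=np.array(c['R'])@np.array(X)+np.array(c['t']); return np.array([c['fx']*p[0]/p[2]+c['cx'],c['fy']*p[1]/p[2]+c['cy']])
E
python3 - <<'E'
from h import *
s=robot.sense(); print({k:np.round(v,3).tolist() for k,v in s.items()})
caps={n:robot.capture(n) for n in("scene","side","wrist")}
for n,c in caps.items():
    cv2.imwrite(f'pics/{n}.png',c['img'])
    print(n,'cam',np.round(-np.array(c['R']).T@np.array(c['t'])),c['fx'])
    for l in("case","tread_spot","pin_spot","hinge_spot","weight_l","discs"):
        print(n,l,[(np.round(d['centre'],1).tolist(),round(d['p'],2)) for d in robot.landmark_of(n,l)[:2]])
im=np.hstack([cv2.resize(caps[n]['img'],(400,300)) for n in("scene","side")])
im2=np.hstack([cv2.resize(caps['wrist']['img'],(400,300)),np.zeros((300,400,3),np.uint8)])
cv2.imwrite('pics/all.png',np.vstack([im,im2]))
E
```

```text
{'time_s': 0.0, 'q': [-0.063, 0.384, 0.016, 1.371, -0.006, 1.388, -0.047], 'joint_velocities': [0.001, -0.0, -0.001, 0.0, 0.001, 0.001, 0.001], 'effort': [-0.0, -62.759, 0.844, -37.183, 0.017, 0.014, -0.0], 'ee_pos': [624.651, 0.047, 302.894], 'ee_rot': [-0.001, 0.707, 0.707, -0.001], 'wrist_force': [-0.332, 0.79, 0.794], 'wrist_torque': [-0.009, -0.098, 0.005], 'finger_force': 0.0, 'opening': 85.49}
scene cam [830. 575. 947.] 555.742562442287
scene case [([286.7, 307.6], 0.58)]
scene tread_spot [([263.7, 280.6], 0.97)]
scene pin_spot [([314.4, 253.5], 0.86)]
scene hinge_spot [([244.6, 306.8], 0.98), ([208.9, 259.3], 0.2)]
scene weight_l [([371.9, 378.0], 0.77), ([338.4, 409.5], 0.63)]
scene discs [([254.2, 232.3], 0.45)]
side cam [  347. -1039.  1255.] 619.6607826303052
side case [([334.4, 246.0], 0.64), ([254.3, 381.4], 0.34)]
side tread_spot [([354.0, 205.5], 0.58)]
side pin_spot [([305.3, 219.0], 0.69)]
side hinge_spot []
side weight_l [([304.8, 217.1], 0.69), ([369.0, 217.9], 0.6)]
side discs [([333.3, 312.1], 0.97)]
wrist cam [624.  66. 372.] 411.0532272572133
wrist case [([251.3, 149.8], 0.6)]
wrist tread_spot [([290.2, 148.2], 0.61)]
wrist pin_spot [([94.4, 159.0], 0.75)]
wrist hinge_spot [([364.0, 143.3], 0.59)]
wrist weight_l []
wrist discs [([216.4, 366.8], 0.73), ([252.4, 148.4], 0.6)]
```

View pics/all.png

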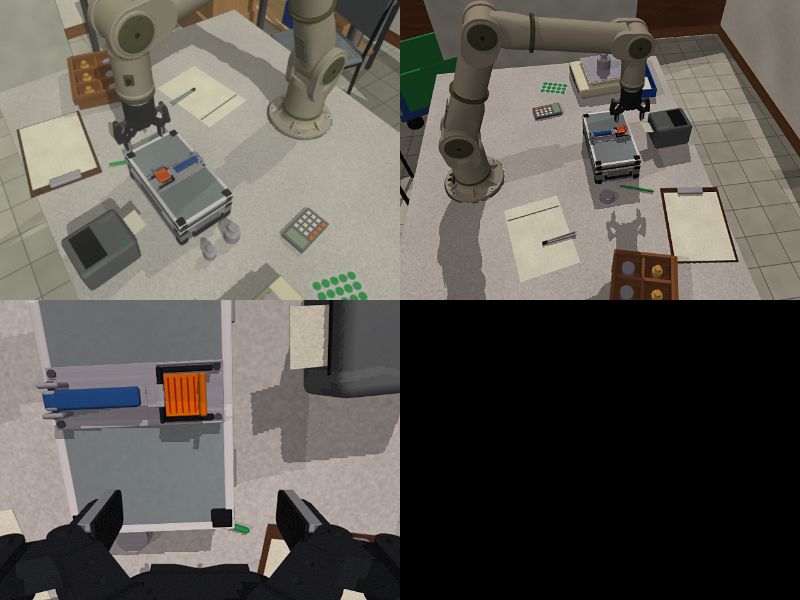

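The pictures show the case nearly aligned with world x. The latch runs front to back, with the lever to the left and the orange tread at about (185,395) in the wrist tile. I'll fit the case pose next.

```bash
cat >> h.py <<'E'
P={"case":(0,0,0),"tread_spot":(43,0,137.5),"pin_spot":(-75,0,125.5),"hinge_spot":(90,0,85.5)}
def fit(names=("scene","side","wrist"),x0=(640,60,0),labels=P,show=True):
    obs=[]
    for n in names:
        c=robot.capture(n)
        for l in labels:
            for d in robot.landmark_of(n,l)[:1]: obs.append((n,l,c,np.array(d['centre']),d['p']))
    def W(x,p): return np.array([x[0]+np.cos(x[2])*p[0]-np.sin(x[2])*p[1],x[1]+np.sin(x[2])*p[0]+np.cos(x[2])*p[1],p[2]])
    r=lambda x:np.concatenate([(proj(c,W(x,P[l]))-u)*p for n,l,c,u,p in obs])
    s=least_squares(r,x0,loss='soft_l1',x_scale=(10,10,.1))
    if show:
        for n,l,c,u,p in obs: print(n,l,round(p,2),np.round(u-proj(c,W(s.x,P[l])),1))
    print('pose',s.x[:2].round(1),'yaw deg',np.degrees(s.x[2]).round(2))
    return s.x,W
def toolshift(T):
    s=robot.sense(); w,*v=s['ee_rot']; return Ro.from_quat([*v,w]).inv().apply(np.array(T)-s['ee_pos'])
E
python3 - <<'E'
from h import *
x,W=fit()
for l in P: print(l,W(x,P[l]).round(1),'tool shift to z=TCP 220+:',toolshift([*W(x,P[l])[:2],240]).round(1))
c=robot.capture('wrist')
for a,b in ((90,150),(90,-150),(-90,150),(-90,-150)): print(proj(c,W(x,(a,b,110))).round())
for l in("safety","lever"):
    for n in("wrist","scene"):
        robot.capture(n); d=robot.cut_out(n,l)
        if d:
            (ct,sz,a)=cv2.minAreaRect(np.argwhere(d[0]['pixels'])[:,::-1].astype(np.float32)); print(n,l,d[0]['p'],ct,sz,a)
E
```

```text
scene case 0.98 [ 1.1 -0.2]
scene tread_spot 0.95 [0.1 2. ]
scene pin_spot 0.84 [-1.8  2.8]
scene hinge_spot 0.74 [45.1 -2.5]
side case 0.56 [-4.1 -0.9]
side tread_spot 0.78 [ 2.4 -2.4]
side pin_spot 0.7 [-0.6 -0.4]
side hinge_spot 0.57 [ 0.8 -1.1]
wrist case 0.66 [0.6 3.3]
wrist tread_spot 0.64 [ 1.  -2.2]
wrist pin_spot 0.82 [-1.3  0.4]
wrist hinge_spot 0.97 [0.2 0.7]
pose [564.4  51.6] yaw deg 2.32
case [564.4  51.6   0. ] tool shift to z=TCP 220+: [ 51.5 -60.6  63.9]
tread_spot [607.3  53.3 137.5] tool shift to z=TCP 220+: [ 53.3 -17.6  63.9]
pin_spot [489.4  48.6 125.5] tool shift to z=TCP 220+: [  48.5 -135.6   63.9]
hinge_spot [654.3  55.2  85.5] tool shift to z=TCP 220+: [55.2 29.3 63.9]
[ 364. -145.]
[369. 359.]
[  26. -129.]
[120. 368.]
wrist safety 0.82 (286.2623291015625, 149.82766723632812) (90.38646697998047, 106.68750762939453) 87.85240936279297
scene safety 0.6 (261.1639709472656, 283.80328369140625) (28.286354064941406, 37.906002044677734) 66.37062072753906
wrist lever 0.76 (150.36541748046875, 157.17308044433594) (34.62742233276367, 166.33531188964844) 87.27368927001953
scene lever 0.88 (297.98724365234375, 262.143310546875) (10.774174690246582, 48.523685455322266) 61.38954162597656
```

```bash
python3 -m handwheel '{"travel":[[1.5,-0.5,0.5],[3,-1,1],[4.5,-1.5,2],[5.3,-2,3],[5.3,-2,3.5],[5.3,-2,4],[5.3,-2,4.5],[5.3,-2,5],[5.3,-2,5],[5.3,-2,5],[5.3,-2,5],[5.3,-2,5]],"spin":[10,20,30,40,50,60,70,80,87.7,87.7,87.7,87.7],"claw":[0,0,0,0,0,0,0,0,0,0,0,0]}' 20
python3 - <<'E'
from h import *
x,W=fit()
T=W(x,(41,0,0)); print('to tread',toolshift([*T[:2],250]).round(1), robot.sense()['ee_pos'],robot.sense()['opening'],robot.sense()['wrist_force'])
s=robot.sense(); w,*v=s['ee_rot']; print('tool x yaw',Ro.from_quat([*v,w]).as_matrix()[:,0].round(3))
a=robot.capture('wrist')['img'];b=robot.capture('side');u=proj(b,T+[0,0,140]).astype(int);print(u)
cr=cv2.resize(b['img'][u[1]-60:u[1]+60,u[0]-80:u[0]+80],(400,300)); cv2.imwrite('pics/p2.png',np.hstack([cv2.resize(a,(400,300)),cr]))
E
```

```text
time_s: 3.75
ee_pos: [605.0, 53.0, 254.0]
ee_rot: [-0.0, 1.0, 0.021, 0.0]
wrist_force: [0.4, -0.2, -0.2]
opening: -0.3
finger_force: 0.0
scene case 0.84 [ 1.1 -1.6]
scene tread_spot 0.83 [-0.4 -1. ]
scene pin_spot 0.59 [ 0.1 -0.4]
scene hinge_spot 0.66 [0.7 1.2]
side tread_spot 0.82 [ 1.7 -1.2]
side pin_spot 0.91 [2.8 1.3]
side hinge_spot 0.7 [1.2 1.8]
wrist tread_spot 0.82 [-1.5 -1.2]
wrist hinge_spot 0.8 [0.9 3.5]
pose [565.8  52.7] yaw deg 1.67
to tread [ 1.8 -0.7  3.9] [604.97966388  53.05690376 253.85655059] 0.2336671099823712 [ 0.2465315  -0.23635537  0.33002498]
tool x yaw [ 0.999  0.04  -0.   ]
[352 207]
```

View pics/p2.png

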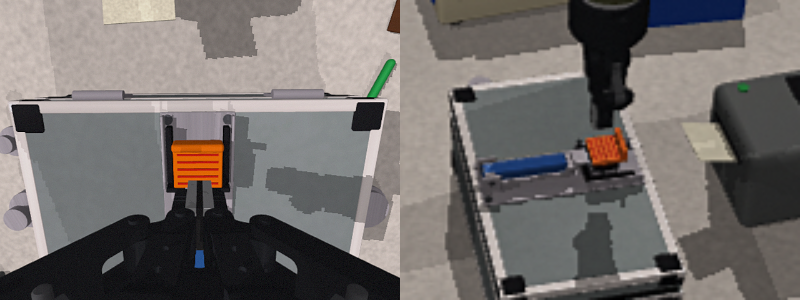

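The fingertips sit over the tread in the wrist view, with the orange tread at about (198,165) in its tile. I'll descend in steps that stay within the safe spring travel.

```bash
python3 -m handwheel '{"travel":[[0,0,1],[0,0,2],[0,0,2.8],[0,0,3.2],[0,0,3.2],[0,0,3.2]],"spin":[0,0,0,0,0,0],"claw":[0,0,0,0,0,0]}' | grep -E "pos|wrist"
python3 -m handwheel '{"travel":[[0,0,0.1],[0,0,0.2],[0,0,0.2],[0,0,0.2]],"spin":[0,0,0,0],"claw":[0,0,0,0]}' | grep -E "pos|wrist"
```

```text
ee_pos: [605.2, 53.1, 222.2]
wrist_force: [-0.2, 0.5, 0.3]
ee_pos: [605.0, 53.1, 219.9]
wrist_force: [0.1, -0.6, -0.1]
```

```bash
python3 -m handwheel '{"travel":[[0,0,0.1],[0,0,0.2],[0,0,0.2],[0,0,0.2]],"spin":[0,0,0,0],"claw":[0,0,0,0]}' | grep -E "pos|wrist"
```

```text
ee_pos: [605.1, 53.1, 218.5]
wrist_force: [-1.7, -0.6, 5.6]
```

```bash
python3 -m handwheel '{"travel":[[0,0,0.05],[0,0,0.1],[0,0,0.1],[0,0,0.1]],"spin":[0,0,0,0],"claw":[0,0,0,0]}' | grep -E "pos|wrist"
```

```text
ee_pos: [605.3, 53.0, 217.9]
wrist_force: [-2.6, 0.3, 6.3]
```

```bash
python3 -m handwheel '{"travel":[[0,0,0.05],[0,0,0.1],[0,0,0.1],[0,0,0.1]],"spin":[0,0,0,0],"claw":[0,0,0,0]}' | grep -E "pos|wrist"
python3 - <<'E'
from h import *
print(robot.sense()['wrist_force']);robot.capture('wrist');s=robot.sense();print(s['wrist_force'],s['ee_pos'])
E
```

```text
ee_pos: [605.6, 53.0, 217.3]
wrist_force: [-1.6, -0.0, 9.2]
[-1.59983665e+00 -3.89102378e-03  9.15398533e+00]
[-2.28093835  0.68332085  8.5575603 ] [605.56022387  53.06999898 217.2622249 ]
```

```bash
python3 -m handwheel '{"travel":[[-0.06,0,0],[-0.06,0,0.06],[-0.08,0,0.12],[-0.08,0,0.12],[-0.08,0,0.12]],"spin":[0,0,0,0,0],"claw":[0,0,0,0,0]}' | grep -E "pos|wrist"
```

```text
ee_pos: [605.4, 53.0, 216.7]
wrist_force: [0.2, -0.8, 10.7]
```

```bash
python3 -m handwheel '{"travel":[[-0.02,0,0.06],[-0.04,0,0.12],[-0.04,0,0.12],[-0.04,0,0.12]],"spin":[0,0,0,0],"claw":[0,0,0,0]}' | grep -E "pos|wrist"
python3 - <<'E'
from h import *
for i in range(2): robot.capture('wrist');s=robot.sense();print(s['wrist_force'],s['ee_pos'])
E
```

```text
ee_pos: [605.2, 53.0, 216.0]
wrist_force: [-1.1, -0.6, 12.1]
[-0.21038771  0.13929318 12.76255811] [605.24550858  53.05882372 215.94338982]
[-0.54815644 -0.7683901  11.31870396] [605.25070386  53.00948624 215.96810081]
```

```bash
python3 -m handwheel '{"travel":[[0,0,0.06],[0,0,0.06],[0,0,0.06],[0.1,0,0.06],[0.2,0,0.06],[0.3,0,0.06],[0.4,0,0.06],[0.4,0,0.06]],"spin":[0,0,0,0,0,0,0,0],"claw":[0,0,0,0,0,0,0,0]}' | grep -E "pos|wrist"
python3 - <<'E'
from h import *
for i in range(2): robot.capture('wrist');s=robot.sense();print(s['wrist_force'],s['ee_pos'])
E
```

```text
ee_pos: [609.1, 53.2, 215.4]
wrist_force: [-1.4, 0.1, 13.4]
[-1.89840201 -0.67342708 13.12574549] [609.15100595  53.23556176 215.51350796]
[-0.82799412 -0.13898949 14.11181209] [609.11701492  53.19956355 215.48010303]
```

```bash
python3 -m handwheel '{"travel":[[0.1,0,0],[0.2,0,0],[0.3,0,0],[0.4,0,0],[0.5,0,0]],"spin":[0,0,0,0,0],"claw":[0,0,0,0,0]}' | grep -E "pos|wrist"
python3 -m handwheel '{"travel":[[0.1,0,0],[0.2,0,0],[0.3,0,0],[0.3,0,0]],"spin":[0,0,0,0],"claw":[0,0,0,0]}' | grep -E "pos|wrist"
python3 - <<'E'
from h import *
x,W=fit(names=("wrist","side","scene"),show=False)
a=robot.capture('wrist')['img'];cv2.imwrite('pics/p3.png',a[120:480,120:560])
E
```

```text
ee_pos: [614.0, 53.5, 215.5]
wrist_force: [-2.7, -0.4, 13.1]
ee_pos: [617.1, 53.6, 215.5]
wrist_force: [-1.8, -0.2, 13.0]
pose [566.2  52.2] yaw deg 1.6
```

View pics/p3.png

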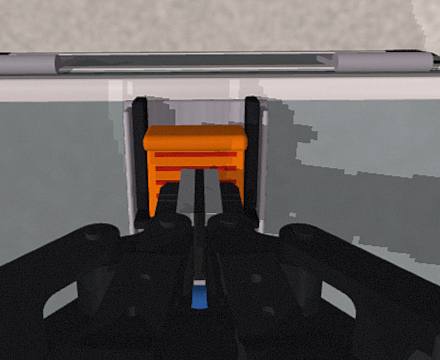

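```bash
python3 - <<'E'
from h import *
c=robot.capture('wrist')
for r in (245,257,270):
    o,d=ray(c,(317,r)); 
    for z in (143,153): print(r,z,(o+d*(z-o[2])/d[2]-[565.6,0,0]).round(1))
o,d=ray(c,(317,178+120))
print(o.round(),(o+d*(143-o[2])/d[2]).round())
print(robot.sense()['ee_pos'],robot.sense()['wrist_force'])
E
```

```text
245 143 [ 77.6  54.3 143. ]
245 153 [ 80.4  54.4 153. ]
257 143 [ 73.1  54.2 143. ]
257 153 [ 76.3  54.2 153. ]
270 143 [ 68.2  54.  143. ]
270 153 [ 71.6  54.1 153. ]
[683.  55. 285.] [623.  54. 143.]
[617.07987857  53.57419649 215.48572723] [-1.53795117 -0.35730391 13.79940345]
```

```bash
python3 -m handwheel '{"travel":[[0.05,0,0],[0.1,0,0],[0.15,0,0],[0.15,0,0]],"spin":[0,0,0,0],"claw":[0,0,0,0]}' | grep -E "pos|wrist"
python3 -m handwheel '{"travel":[[0.06,0,0],[0.06,0,0],[0.06,0,0]],"spin":[0,0,0],"claw":[0,0,0]}' | grep -E "pos|wrist"
```

```text
ee_pos: [617.8, 53.6, 215.2]
wrist_force: [-5.8, 0.2, 14.4]
ee_pos: [618.0, 53.6, 215.2]
wrist_force: [-7.6, -0.8, 16.1]
```

```bash
python3 -m handwheel '{"travel":[[0,0,-0.1],[0,0,-0.3],[0,0,-0.6],[0,0,-1.5],[0,0,-3],[0,0,-5],[-2,0,-6],[-4,0,-6],[-6,-0.1,-6],[-7.7,-0.1,-6],[-7.7,-0.1,-6],[-7.7,-0.1,-6]],"spin":[0,0,0,0,0,0,0,0,0,0,0,0],"claw":[0,0,0,0,0,0,3,4,4,4,4,4]}' 20
python3 - <<'E'
from h import *
x,W=fit()
T=W(x,(-25,0,0)); print('to grasp',toolshift([*T[:2],193]).round(1), robot.sense()['ee_pos'],robot.sense()['opening'],robot.sense()['wrist_force'])
a=robot.capture('wrist')['img'];b=robot.capture('side');u=proj(b,W(x,(0,0,130))).astype(int);print(u)
d=robot.cut_out('wrist','lever'); print([(q['p'],q['centre']) for q in d])
cr=cv2.resize(b['img'][u[1]-60:u[1]+60,u[0]-80:u[0]+80],(400,300)); cv2.imwrite('pics/p4.png',np.hstack([cv2.resize(a,(400,300)),cr]))
E
```

```text
time_s: 14.08
ee_pos: [541.5, 51.5, 273.5]
ee_rot: [-0.0, 1.0, 0.02, 0.0]
wrist_force: [1.1, -0.4, -0.7]
opening: 39.8
finger_force: 0.0
scene case 0.58 [-0.  -0.5]
scene tread_spot 0.63 [ 1.2 -0.2]
scene pin_spot 0.59 [0.9 1.7]
scene hinge_spot 0.63 [2.2 0.8]
side case 0.7 [ 1.7 -1.2]
side tread_spot 0.77 [ 1.  -4.6]
side pin_spot 0.7 [-0.4 -1.1]
side hinge_spot 0.9 [ 1.  -0.5]
wrist case 0.78 [-1.1  0.8]
wrist tread_spot 0.75 [ 0.6 -0.6]
wrist pin_spot 0.81 [ 0.6 -0.7]
wrist hinge_spot 0.8 [0.3 1.1]
pose [565.1  51.6] yaw deg 3.23
to grasp [-0.8  1.3 79.9] [540.8983695   51.47788362 272.89623969] 40.29699617719208 [-0.15072953 -0.34405273 -0.2331353 ]
[336 212]
[(0.72, [318.2, 266.1]), (0.68, [8.9, 398.3])]
```

View pics/p4.png

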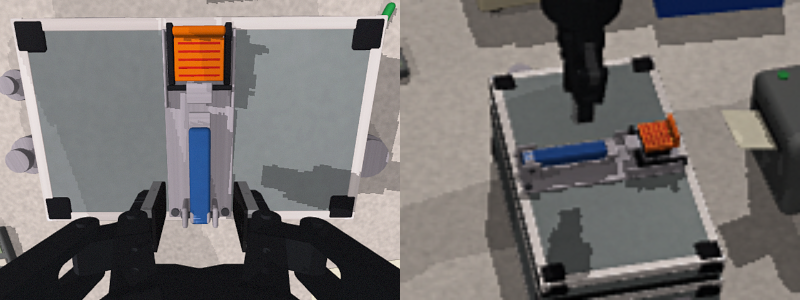

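The safety is back and its tongue is clear of the nose, at about (198,100) in the wrist tile. The fingers straddle the lever, so I'll descend and pinch it.

```bash
python3 -m handwheel '{"travel":[[0,0.05,2],[0,0.05,4],[0,0.05,6],[0,0.05,7],[0,0.05,7.6],[0,0.05,7.9],[0,0.05,7.9]],"spin":[0,0,0,0,0,0,0],"claw":[4,4,4,4,4,4,4]}' 30
python3 -m handwheel '{"travel":[[0,0,0],[0,0,0],[0,0,0],[0,0,0],[0,0,0],[0,0,0]],"spin":[0,0,0,0,0,0],"claw":[2,1.5,1,1,1,1]}' 35
```

```text
time_s: 15.85
ee_pos: [541.1, 51.0, 194.2]
ee_rot: [-0.0, 1.0, 0.02, 0.0]
wrist_force: [0.3, 0.1, 0.6]
opening: 39.9
finger_force: 0.0
time_s: 16.6
ee_pos: [541.2, 51.2, 194.4]
ee_rot: [-0.0, 1.0, 0.02, 0.0]
wrist_force: [-0.9, 1.4, 5.4]
opening: 17.0
finger_force: 37.7
```

```bash
python3 -m handwheel '{"travel":[[-0.02,0,-0.44],[-0.08,0,-0.88],[-0.17,0,-1.31],[-0.31,0,-1.73],[-0.48,0,-2.14],[-0.68,0,-2.54],[-0.92,0,-2.91],[-1.19,0,-3.26],[-1.19,0,-3.26]],"spin":[0,0,0,0,0,0,0,0,0],"claw":[1,1,1,1,1,1,1,1,1]}'
python3 - <<'E'
from h import *
b=robot.capture('side');cv2.imwrite('pics/p5.png',cv2.resize(b['img'][140:300,250:430],(540,480)))
E
```

```text
time_s: 17.73
ee_pos: [529.2, 50.7, 225.9]
ee_rot: [0.0, 1.0, 0.02, 0.0]
wrist_force: [3.9, 1.9, -5.5]
opening: 17.0
finger_force: 34.9
```

View pics/p5.png

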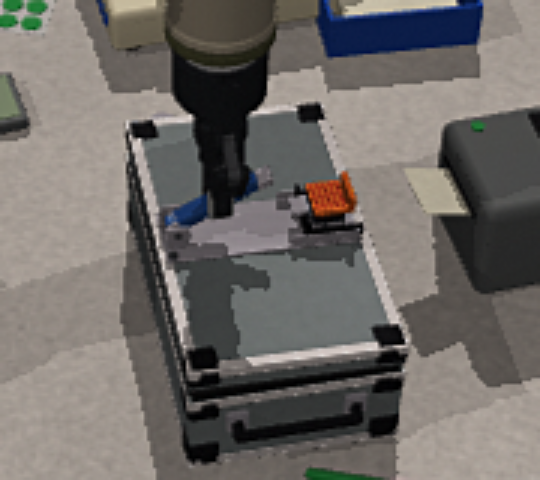

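The lever is following, with its nose at about (260,180). I'll continue the arc to upright.

```bash
python3 -m handwheel '{"travel":[[-0.3,0,-0.32],[-0.62,0,-0.62],[-0.97,0,-0.89],[-1.35,0,-1.13],[-1.74,0,-1.33],[-2.15,0,-1.5],[-2.57,0,-1.63],[-3,0,-1.73],[-3.44,0,-1.79],[-3.88,0,-1.81],[-4.0,0,-1.81],[-4.0,0,-1.81]],"spin":[0,0,0,0,0,0,0,0,0,0,0,0],"claw":[1,1,1,1,1,1,1,1,1,1,1,1]}'
python3 - <<'E'
from h import *
b=robot.capture('side');cv2.imwrite('pics/p6.png',cv2.resize(b['img'][140:300,250:430],(540,480)))
E
```

```text
time_s: 19.27
ee_pos: [490.2, 48.9, 245.1]
ee_rot: [-0.0, 1.0, 0.02, 0.002]
wrist_force: [7.0, 2.2, -3.1]
opening: 16.6
finger_force: 34.3
```

View pics/p6.png

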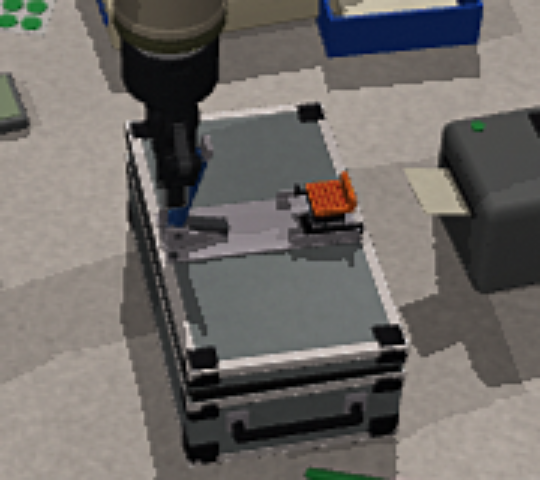

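```bash
python3 - <<'E'
from h import *
b=robot.capture('side'); y=np.radians(2)
for off in(0,):
  print('pin',proj(b,(490.4,49.5,134)))
  for a in (60,70,75,80,85,90,95):
    t=np.radians(a); print(a,proj(b,(490.4+90*np.cos(t),49.5,134+90*np.sin(t))).round(1))
# blue pixels above cheeks
h=cv2.cvtColor(b['img'],cv2.COLOR_BGR2HSV); m=cv2.inRange(h,(100,110,40),(125,255,255))[150:240,290:340]
yy,xx=np.nonzero(m); yy+=150; xx+=290
print([(r,xx[yy==r].min(),xx[yy==r].max()) for r in np.unique(yy)])
E
```

```text
pin [307.1646839  215.26614645]
60 [325.2 191.1]
70 [319.5 189.7]
75 [316.4 189.2]
80 [313.3 189. ]
85 [310.1 189.1]
90 [306.9 189.3]
95 [303.7 189.7]
[(np.int64(189), np.int64(315), np.int64(315)), (np.int64(190), np.int64(315), np.int64(316)), (np.int64(191), np.int64(316), np.int64(316)), (np.int64(194), np.int64(318), np.int64(318)), (np.int64(195), np.int64(317), np.int64(318)), (np.int64(196), np.int64(317), np.int64(317)), (np.int64(197), np.int64(317), np.int64(317)), (np.int64(198), np.int64(316), np.int64(316)), (np.int64(199), np.int64(316), np.int64(316)), (np.int64(200), np.int64(316), np.int64(316)), (np.int64(201), np.int64(315), np.int64(315)), (np.int64(202), np.int64(313), np.int64(315)), (np.int64(203), np.int64(313), np.int64(315)), (np.int64(204), np.int64(313), np.int64(314)), (np.int64(205), np.int64(313), np.int64(314)), (np.int64(206), np.int64(313), np.int64(313)), (np.int64(207), np.int64(313), np.int64(313)), (np.int64(208), np.int64(312), np.int64(313)), (np.int64(209), np.int64(309), np.int64(312)), (np.int64(210), np.int64(306), np.int64(312)), (np.int64(211), np.int64(306), np.int64(312)), (np.int64(212), np.int64(306), np.int64(311)), (np.int64(213), np.int64(306), np.int64(311)), (np.int64(214), np.int64(306), np.int64(310)), (np.int64(215), np.int64(309), np.int64(310))]
```

```bash
python3 -m handwheel '{"travel":[[-0.3,0,0],[-0.6,0,0],[-0.9,0,0.03],[-1.2,0,0.05],[-1.2,0,0.05]],"spin":[0,0,0,0,0],"claw":[1,1,1,1,1]}'
python3 - <<'E'
from h import *
b=robot.capture('side')
h=cv2.cvtColor(b['img'],cv2.COLOR_BGR2HSV); m=cv2.inRange(h,(100,110,40),(125,255,255))[150:240,290:340]
yy,xx=np.nonzero(m); yy+=150; xx+=290
print([(int(r),int(xx[yy==r].min()),int(xx[yy==r].max())) for r in np.unique(yy)][::2])
E
```

```text
time_s: 20.0
ee_pos: [478.0, 48.5, 244.6]
ee_rot: [-0.0, 1.0, 0.02, 0.001]
wrist_force: [6.7, 1.5, -2.5]
opening: 14.6
finger_force: 34.0
[(199, 311, 311), (201, 311, 311), (203, 308, 311), (205, 308, 310), (207, 308, 310), (209, 307, 310), (211, 306, 310), (213, 306, 310), (215, 307, 309)]
```

```bash
python3 -m handwheel '{"travel":[[0,0,0],[0,0,0],[0,0,0],[0.5,0.1,0],[1,0.1,0.2],[1.5,0.1,0.4],[1.5,0.1,0.5],[1.5,0.1,0.5]],"spin":[0,0,0,0,0,0,0,0],"claw":[4,4,4,4,4,4,4,4]}' 60
python3 - <<'E'
from h import *
b=robot.capture('side')
h=cv2.cvtColor(b['img'],cv2.COLOR_BGR2HSV); m=cv2.inRange(h,(100,110,40),(125,255,255))[150:240,290:340]
yy,xx=np.nonzero(m); yy+=150; xx+=290
print([(int(r),int(xx[yy==r].min()),int(xx[yy==r].max())) for r in np.unique(yy)][::2])
a=robot.capture('wrist')['img'];cv2.imwrite('pics/p7.png',np.hstack([cv2.resize(a,(400,300)),cv2.resize(b['img'][150:240,260:380],(400,300))]))
E
```

```text
time_s: 21.05
ee_pos: [492.0, 48.0, 238.8]
ee_rot: [0.0, 1.0, 0.02, -0.0]
wrist_force: [-0.0, 0.9, 0.2]
opening: 39.9
finger_force: 0.0
[(191, 307, 307), (215, 306, 309)]
```

View pics/p7.png

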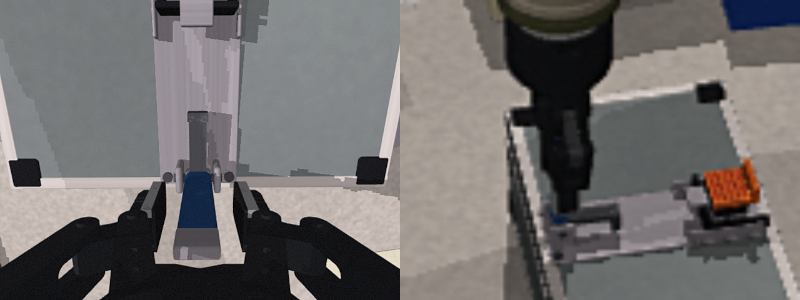

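The lever is upright between the fingers, with the bar at about (197,200) in the wrist tile. I'll grip it and compute the lid arc.

```bash
python3 -m handwheel '{"travel":[[0,0,0],[0,0,0],[0,0,0],[0,0,0],[0,0,0],[0,0,0]],"spin":[0,0,0,0,0,0],"claw":[2,1,1,1,1,1]}' 60
python3 - <<'E'
from h import *
p=robot.sense()['ee_pos']; v=np.array([p[0]-655.3,p[2]-54-93.9]); 
for t in range(4,89,4):
    a=-np.radians(t); q=[v[0]*np.cos(a)-v[1]*np.sin(a),v[0]*np.sin(a)+v[1]*np.cos(a)]; d=(np.array(q)-v)/10; print(t,d[0].round(2),(-d[1]).round(2))
E
```

```text
time_s: 21.9
ee_pos: [492.1, 48.7, 239.4]
ee_rot: [-0.0, 1.0, 0.02, 0.0]
wrist_force: [-2.9, 4.9, 4.2]
opening: 17.4
finger_force: 59.0
4 0.68 -1.12
8 1.43 -2.18
12 2.26 -3.19
16 3.15 -4.15
20 4.11 -5.03
24 5.13 -5.85
28 6.21 -6.59
32 7.33 -7.26
36 8.49 -7.85
40 9.7 -8.35
44 10.94 -8.77
48 12.2 -9.1
52 13.48 -9.35
56 14.78 -9.5
60 16.08 -9.56
64 17.39 -9.53
68 18.69 -9.41
72 19.98 -9.2
76 21.25 -8.9
80 22.5 -8.52
84 23.71 -8.04
88 24.9 -7.49
```

```bash
python3 -m handwheel '{"travel":[[0.33,0,-0.57],[0.68,0,-1.12],[1.04,0,-1.66],[1.43,0,-2.18],[1.84,0,-2.7],[2.26,0,-3.19],[2.7,0,-3.68],[3.15,0,-4.15],[3.62,0,-4.6],[4.11,0,-5.03],[4.6,0,-5.45],[5.13,0,-5.85],[5.66,0,-6.23],[6.21,0,-6.59],[6.21,0,-6.59]],"spin":[0,0,0,0,0,0,0,0,0,0,0,0,0,0,0],"claw":[1,1,1,1,1,1,1,1,1,1,1,1,1,1,1]}'
python3 - <<'E'
from h import *
b=robot.capture('side');cv2.imwrite('pics/p8.png',cv2.resize(b['img'][100:300,240:440],(500,500)))
E
```

```text
time_s: 23.78
ee_pos: [552.3, 51.5, 303.7]
ee_rot: [-0.0, 1.0, 0.021, -0.003]
wrist_force: [-8.5, 4.9, 1.9]
opening: 17.5
finger_force: 61.3
```

View pics/p8.png

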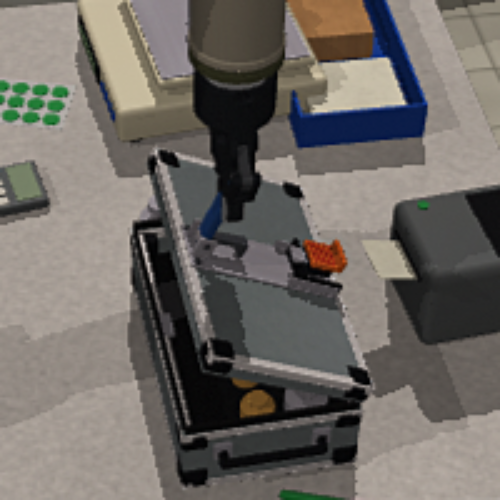

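The lid is about 28° open and following. I'll continue the arc.

```bash
python3 -m handwheel '{"travel":[[0.56,0,-0.34],[1.12,0,-0.67],[1.7,0,-0.97],[2.28,0,-1.26],[2.88,0,-1.52],[3.49,0,-1.76],[4.1,0,-1.98],[4.73,0,-2.18],[5.36,0,-2.35],[5.99,0,-2.51],[6.63,0,-2.64],[7.27,0,-2.76],[7.92,0,-2.84],[8.57,0,-2.91],[9.22,0,-2.95],[9.87,0,-2.97],[9.87,0,-2.97]],"spin":[0,0,0,0,0,0,0,0,0,0,0,0,0,0,0,0,0],"claw":[1,1,1,1,1,1,1,1,1,1,1,1,1,1,1,1,1]}'
```

```text
time_s: 25.95
ee_pos: [652.1, 56.0, 333.9]
ee_rot: [-0.001, 1.0, 0.021, -0.002]
wrist_force: [-3.5, 6.4, 1.7]
opening: 17.1
finger_force: 63.2
```

```bash
python3 -m handwheel '{"travel":[[0.65,0,0.01],[1.31,0,0.03],[1.96,0,0.08],[2.61,0,0.15],[3.26,0,0.25],[3.9,0,0.36],[4.54,0,0.5],[5.17,0,0.66],[5.8,0,0.84],[6.42,0,1.04],[7.03,0,1.27],[7.63,0,1.52],[7.63,0,1.52]],"spin":[0,0,0,0,0,0,0,0,0,0,0,0,0],"claw":[1,1,1,1,1,1,1,1,1,1,1,1,1]}'
python3 - <<'E'
from h import *
b=robot.capture('side');a=robot.capture('scene');cv2.imwrite('pics/p9.png',np.hstack([cv2.resize(b['img'][70:300,240:470],(400,400)),cv2.resize(a['img'][150:400,160:410],(400,400))]))
E
```

```text
time_s: 27.58
ee_pos: [728.9, 59.5, 319.2]
ee_rot: [-0.001, 1.0, 0.021, -0.001]
wrist_force: [0.4, 5.9, 2.8]
opening: 17.0
finger_force: 64.1
```

View pics/p9.png

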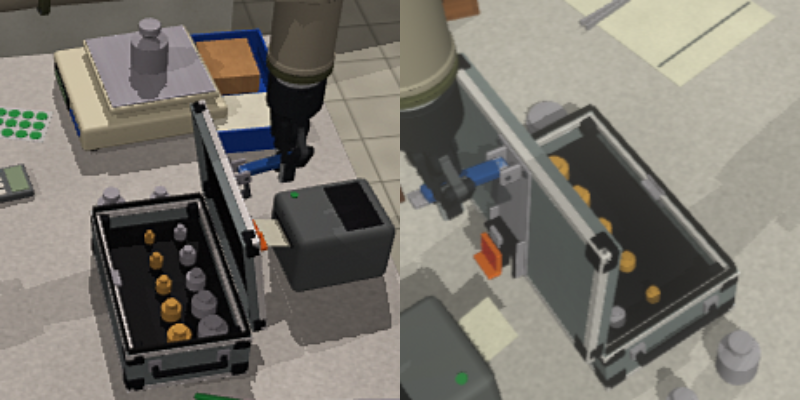

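The lid stands nearly vertical, with the lever still pinched. I'll release and retreat upward.

```bash
python3 -m handwheel '{"travel":[[0,0,0],[0,0,0],[0,0,0],[0,0,0],[0,0,-0.5],[0,0,-1.5],[0,0,-3],[0,0,-5],[0,0,-7],[0,0,-9],[0,0,-11],[0,0,-12],[0,0,-12],[0,0,-12],[0,0,-12]],"spin":[0,0,0,0,0,0,0,0,0,0,0,0,0,0,0],"claw":[3,5,5,5,5,5,5,5,5,5,5,5,5,5,5]}'
python3 - <<'E'
from h import *
b=robot.capture('side');a=robot.capture('scene');cv2.imwrite('pics/p10.png',np.hstack([cv2.resize(b['img'][70:300,240:470],(400,400)),cv2.resize(a['img'][150:400,160:410],(400,400))]))
E
```

```text
time_s: 29.55
ee_pos: [728.9, 57.6, 438.5]
ee_rot: [-0.0, 1.0, 0.02, -0.001]
wrist_force: [0.7, 0.4, -0.2]
opening: 50.3
finger_force: 0.0
```

View pics/p10.png

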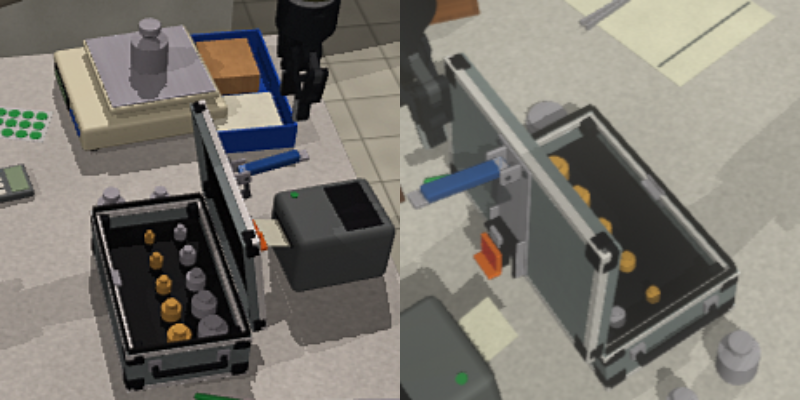

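The lid stands open at about 85° and the gripper is clear of everything, so I'll hand the job in.

```bash
python3 -c "
from bench import robot
print(robot.job_done())"
```

```text
the job is handed in; nothing more can be done
None
```

The job is handed in, though no verdict came back: the safety is slid back, the lever was swung upright and the lid stands open at about 85° by eye, with the arm clear and no bystander seen to have moved.

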